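# Nest the mixing beakers in the sloping sprung holder

## Robot

A 7-joint arm with a two-finger parallel gripper is mounted at the origin on the work surface. World frame = base frame: x ahead of the robot, y to its left, z up, the work surface at z = 0. Lengths are in m, angles in rad, forces in N, time in s.
With the tool pointing down it reaches from about 0.425 to 0.925 m from the base axis. Payload 6.8 kg.
Tool frame: the origin (TCP) lies at the very end of the fingers, on their centre line; the grasp point (between the pads) lies 19 mm behind it; z points along the fingers, y is the line along which they close (so a half turn about z gives the same grasp; the last joint's range is limited). The gripper opens to 85 mm and grips with 20 to 120 N. Pads are 22 mm wide; open, the fingers measure 114 mm over their backs; the gripper's body (76 mm by 85 mm) begins 54 mm behind the grasp point. The pads swing forward as they close: fully open they stand 13 mm farther back than shut.
Start: joints at [1.238, 0.477, 0.022, 1.555, -0.011, 1.109, -0.083], TCP at [0.15, -0.658, 0.231] pointing down, gripper open.
Joint ranges: [-2.96, 2.96], [-0.34, 2.1], [-1.41, 1.46], [0.24, 2.44], [-1.37, 4.51], [0.17, 1.92], [-2.96, 2.96]. Speed limits (rad/s): [2.39, 2.39, 3.14, 3.14, 3.14, 3.14, 3.14].

## Interface

Orientations are given as a rotation vector (axis times angle).
In Python, from workcell import robot, planner, cams, order, monitor gives the robot as it stands. Calls block until the motion is done:
- robot.move_pose(position, orientation): joint-space move of the TCP to a pose.
- robot.move_linear(position, rotation=None, velocity=0.15, threshold=None): straight line of the TCP; rotation=None keeps the orientation; velocity is the mean speed in m/s. With threshold (N) it stops when the force on the tool has changed by that much, and returns True; else False.
- robot.movej(angles): joint-space move.
- robot.grip(opening): finger opening in m; the grip force is fixed at half the most; returns when the fingers have stopped.
- robot.dwell(seconds).
- planner.ik(position, orientation): joint angles nearest the present ones, or None.
- cams.read_camera(name): name is "scene" or "top" or "wrist"; returns a dict with "pixels" (420x560x3 uint8, red, green, blue), "mtx" (3x3 intrinsics, pixels), "eye" and "orientation" of the camera in the world. Camera axes: x right, y up, looking along -z (the intrinsics and any distortion apply to the point x, -y, -z); pixel columns grow to the right and rows downward; lengths in m; the calibration is good to about 2 mm. A picture is of the moment at which its call begins. There is no depth.
A pose or a line that the arm cannot do raises robot.PlanningError and nothing moves.
- order.hand_in(): hands the job in; it is judged then, once.
Readings, each from a call of its own:
- monitor.read_time(): time.
- monitor.read_qpos(): joint angles.
- monitor.read_joint_velocities(): joint speeds.
- monitor.read_effort(): joint torques, N m.
- monitor.read_eef_pos(): TCP position.
- monitor.read_ee_rot(): TCP orientation.
- monitor.read_force(): force on the tool from outside, world axes, zero at the start.
- monitor.read_wrist_torque(): the same for the moment, N m.
- monitor.read_finger_gap(): finger opening in m.
- monitor.read_finger_force(): force on a finger pad.
Only numpy, scipy, OpenCV 4.12 (cv2) and the standard library are available. Lean on these libraries where they do the work, as an engineer would, in place of code of your own. Each camera call takes 0.05 s, during which the arm holds its last target. There are 200 camera calls.

## Task

Clear the preparation bench: nest the two loose steel beakers, one after the other, into the sloping beaker in the holder, so that all three make one concentric stack with every shoulder fully home on the rim below. Press each one home gently, along the slope, until the holder's spring gives by about 6 mm, never as much as 12 mm, and ease it back up before letting go. Leave the jar, the fossil and the brush where they are.

Things in the scene. Friction and masses are not known exactly. Their poses are not given: they have to be found in the camera images.
- holder: Wooden stand, base plate 170 x 130 x 10 mm, two cheeks up to 96 mm. It carries a third, captive beaker like the loose ones, on a spring, leaning 35 degrees from vertical towards the stand's -x, mouth up, its rim centre about 149 mm above the bench. That beaker only slides along its own axis. Origin: centre of the stand's underside.
- holder_nest (a point): Point on the axis of the holder's sloping beaker, 40 mm above its underside and 50 mm below its rim: where the origin of a loose beaker lies when nested home in it. z runs along the axis, out of the mouth. It moves with the beaker when pressed.
- rest (a joint): How far the holder's beaker is pressed down along its axis, m: 0 at rest, 0.02 at its stop. The spring takes about 4 N to start moving and 8 N more for each 10 mm.
- beaker_a: A loose plain steel stacking beaker, mouth up, upright on the bench, 90 mm tall, about 90 g. The foot is 39 mm across; it tapers out to 53 at 50 mm up, where a square shoulder steps out to a straight band, 64 mm outside, 58 inside, up to the rim: grip it there. Wall 3 mm. Origin: centre of underside; z: foot to mouth. Nested home, its shoulder sits on the rim below, 40 mm pitch.
- beaker_b: Same as beaker_a: loose plain steel stacking beaker, mouth up, upright on the bench, 90 mm tall, about 90 g. The foot is 39 mm across; it tapers out to 53 at 50 mm up, where a square shoulder steps out to a straight band, 64 mm outside, 58 inside, up to the rim: grip it there. Wall 3 mm. Origin: centre of underside; z: foot to mouth. Nested home, its shoulder sits on the rim below, 40 mm pitch.
- beaker_a_nest (a point): On beaker_a: point on its axis 40 mm above its underside: where the origin of the next beaker lies when nested home in it; z is its axis, foot to mouth.
- beaker_b_nest (a point): On beaker_b: point on its axis 40 mm above its underside: where the origin of the next beaker lies when nested home in it; z is its axis, foot to mouth.
- jar: Bystander: closed white jar with a black cap, 68 mm across, 100 mm tall, upright. Origin: centre of its underside.
- fossil: Bystander: grey rock with a row of teeth, about 115 x 85 x 95 mm, 0.9 kg. Origin: centre of its underside.
- brush: Bystander: flat wooden bench brush lying down, about 210 mm long, 60 mm wide, 26 mm high, its head at the origin, handle towards its -x.

How it is judged:
By the outcome, as a careful person would: the job done as asked, in the order asked, and still so for the second after the job is handed in, with the robot touching nothing.
It also fails if it takes over 72 s, if anything falls off the work surface, if the arm or the gripper's body presses on something with over 40 N, if the wrist force passes 120 N, or if a joint passes its speed limit or range.

## Working session

There is one attempt and no reset: what is moved stays moved. The work goes in short steps, each a Python script; the robot and the scene stay as the last script left them, time stands still between calls to the robot, and variables do not carry over. Pictures are saved under pics/ and viewed, at most 10 in all, crops included, and the job is handed in when it is done.

```bash
ls; mkdir -p pics; python3 - <<'E'
from workcell import robot, planner, cams, order, monitor
import cv2,numpy as np
for n in ["scene","top"]:
    r=cams.read_camera(n); cv2.imwrite(f"pics/{n}0.png",r["pixels"][:,:,::-1])
    print(n,r["mtx"],r["eye"],r["orientation"],[k for k in r])
print(monitor.read_time(),monitor.read_ee_rot())
E
```

```text
pics
scene [[432.79884551   0.         277.69301519]
 [  0.         432.79884551 198.45289758]
 [  0.           0.           1.        ]] [ 1.18730375 -0.74744154  0.7636168 ] [0.91777005 0.36630993 0.64593099] ['pixels', 'mtx', 'eye', 'orientation']
top [[442.37633869   0.         284.65904225]
 [  0.         442.37633869 208.6472149 ]
 [  0.           0.           1.        ]] [ 0.40537503 -0.06234108  1.27166479] [ 0.10511302 -0.08567198 -1.55254958] ['pixels', 'mtx', 'eye', 'orientation']
0.1 [-3.12013516e+00 -3.52261907e-01  4.96848151e-04]
```

View pics/scene0.png

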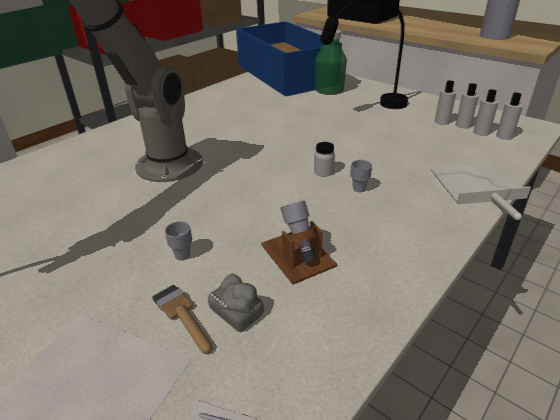

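View pics/top0.png

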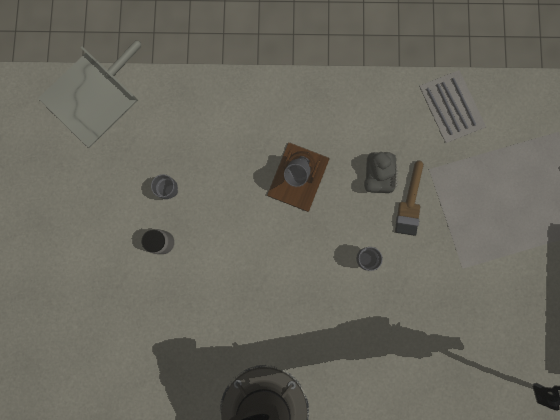

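The scene view shows one loose beaker at (179,240) and one at (361,175) beside the jar. The holder is at (298,240). In the top view the beakers are at (369,259) and (165,187), and the holder mouth is at about (296,176), leaning roughly towards the robot.

```bash
cat > h.py <<'E'
import numpy as np, cv2
from scipy.spatial.transform import Rotation as R
def proj(c,P):
    p=(np.atleast_2d(P)-c["eye"])@R.from_rotvec(c["orientation"]).as_matrix()
    p=p*[1,-1,-1]; q=p@np.array(c["mtx"]).T
    return q[:,:2]/q[:,2:]
def unproj(c,uv,z):
    d=np.linalg.solve(np.array(c["mtx"]),[uv[0],uv[1],1])*[1,-1,-1]
    d=R.from_rotvec(c["orientation"]).as_matrix()@d
    return c["eye"]+d*(z-c["eye"][2])/d[2]
def toolrot(zdir,yaw=0):
    "tool z along zdir, tool y near horizontal, turned yaw about z"
    z=np.array(zdir)/np.linalg.norm(zdir); y=np.cross(z,[1,0,0]) ; y/=np.linalg.norm(y)
    return (R.from_matrix(np.c_[np.cross(y,z),y,z])*R.from_euler('z',yaw)).as_rotvec()
E
python3 - <<'E'
from h import *
from workcell import robot, planner, cams, order, monitor
c=cams.read_camera("top"); s=cams.read_camera("scene")
for n,uv,z in [("b1",(369,258),.09),("b2",(165,186),.09),("mouth",(296,175),.149)]+[("c",q,.01) for q in[(289,143),(329,156),(309,211),(267,194)]]:
    p=unproj(c,uv,z); print(n,p.round(3),proj(s,p).round())
# view enlargement
im=c["pixels"][:,:,::-1]
a=cv2.resize(im[130:220,250:350],(800,720)[:2],interpolation=cv2.INTER_CUBIC)
t0=monitor.read_time()
w=cams.read_camera("wrist"); print(w["eye"],monitor.read_eef_pos(),monitor.read_ee_rot(),w["orientation"],w["mtx"][0])
for y in [0,np.pi/2,np.pi,-np.pi/2]:
    print(y,planner.ik([.55,-.1,.38],toolrot([0,0,-1],y)))
E
```

```text
b1 [ 0.422 -0.272  0.09 ] [[179. 227.]]
b2 [0.607 0.28  0.09 ] [[359. 165.]]
mouth [ 0.631 -0.075  0.149] [[292. 203.]]
c [ 0.753 -0.055  0.01 ] [[335. 263.]]
c [ 0.716 -0.172  0.01 ] [[294. 282.]]
c [ 0.554 -0.115  0.01 ] [[261. 242.]]
c [0.601 0.006 0.01 ] [[302. 227.]]
[ 0.23030834 -0.64019646  0.37356745] [ 0.15040239 -0.65774569  0.23081051] [-3.12086372e+00 -3.52255725e-01  2.51312691e-04] [-0.27093635  0.21689832 -1.33332387] [346.64146471   0.         273.29245653]
0 [ 0.44377564  0.21205805 -0.44891788  1.60830186  0.09391025  1.34268151
 -1.58843989]
1.5707963267948966 [-0.89362409  0.37296962  1.29926904  1.68410793 -0.3666082   1.36699088
 -2.67736173]
3.141592653589793 [ 0.73969041  0.27451092 -0.83044827  1.59038106  0.20576442  1.36773547
  1.45700263]
-1.5707963267948966 [ 0.57839736  0.23440661 -0.61710873  1.5998572   0.13814649  1.35143351
 -0.05593145]
```

```bash
python3 - <<'E'
from h import *
from workcell import robot, planner, cams, order, monitor
l=np.array([-.935,.354]);l/=np.linalg.norm(l); s=np.sin(np.radians(35));ax=np.r_[s*l,np.cos(np.radians(35))]
M=np.array([.631,-.075,.149])
print(monitor.read_qpos())
for y in np.arange(-np.pi,np.pi,np.pi/4):
    print(round(y,2),*[None if q is None else np.round(q,2) for q in (planner.ik(M+ax*.15,toolrot(-ax,y)),planner.ik(M-ax*.01,toolrot(-ax,y)),planner.ik([.422,-.272,.25],toolrot([0,0,-1],y)),planner.ik([.607,.28,.05],toolrot([0,0,-1],y)))])
E
```

```text
[ 1.23790795  0.47743417  0.02235323  1.5558853  -0.0114984   1.10932723
 -0.08311346]
-3.14 [ 0.81  0.08 -1.04  2.18  0.82  0.53  0.79] [ 0.25  0.38 -0.43  2.16  1.45  0.42  0.22] [ 1.05  0.24 -0.7   1.9   0.18  1.06  1.85] [ 0.18  0.98 -1.13  1.65  0.96  1.16  0.37]
-2.36 [ 0.89  0.09 -1.12  2.18  0.84  0.54 -0.01] [ 0.5   0.44 -0.73  2.14  1.5   0.55 -0.55] [ 0.94  0.22 -0.56  1.91  0.13  1.05  1.11] [ 0.15  0.94 -1.07  1.65  0.91  1.12 -0.39]
-1.57 [ 0.64  0.05 -0.86  2.19  0.79  0.52 -0.76] [ 0.38  0.41 -0.59  2.15  1.47  0.48 -1.34] [ 0.85  0.21 -0.46  1.91  0.11  1.04  0.35] [ 0.13  0.92 -1.02  1.65  0.87  1.09 -1.15]
-0.79 [ 0.82  0.08 -1.05  2.18  0.82  0.53 -1.57] [ 0.1   0.36 -0.25  2.17  1.42  0.35 -2.13] [ 0.72  0.19 -0.31  1.92  0.07  1.04 -0.4 ] [-0.07  0.77 -0.68  1.66  0.58  0.92 -1.75]
0.0 [-0.04  0.   -0.18  2.23  0.73  0.5  -2.3 ] [-0.17  0.35  0.07  2.19  1.37  0.25 -2.9 ] [ 0.6   0.18 -0.17  1.93  0.04  1.03 -1.16] [-0.11  0.75 -0.61  1.67  0.52  0.9  -2.5 ]
0.79 None [ 0.22  0.38 -0.39  2.16  1.44  0.4   2.58] [ 0.5   0.18 -0.05  1.94  0.01  1.03 -1.92] [-1.07  0.85  0.84  1.74 -0.78  0.92 -2.25]
1.57 [ 0.99  0.11 -1.23  2.18  0.88  0.56  2.32] [ 0.22  0.38 -0.39  2.16  1.44  0.4   1.8 ] [ 0.38  0.17  0.07  1.94 -0.01  1.03 -2.68] [ 0.2   1.03 -1.2   1.65  1.02  1.21  1.91]
2.36 [ 0.99  0.11 -1.23  2.18  0.88  0.56  1.53] [-0.13  0.35  0.02  2.18  1.38  0.26  1.02] [ 1.41  0.39 -1.17  1.88  0.39  1.13  2.44] [ 0.2   1.03 -1.2   1.65  1.02  1.21  1.12]
```

```bash
cat >> h.py <<'E'
l=np.array([-.935,.354]);l/=np.linalg.norm(l); s=np.sin(np.radians(35));AX=np.r_[s*l,np.cos(np.radians(35))]
M=np.array([.631,-.075,.149])
DOWN=toolrot([0,0,-1],-np.pi/2)
E
python3 - <<'E'
from h import *
from workcell import robot, planner, cams, order, monitor
import pickle
D={}
def snap(k,n):
    D[k]=cams.read_camera(n); cv2.imwrite(f"pics/{k}.png",D[k]["pixels"][:,:,::-1])
robot.move_pose(M+AX*.14,toolrot(-AX,-np.pi/2)); print(monitor.read_time()); snap("w_h","wrist")
print(monitor.read_eef_pos(), M+AX*.14)
robot.move_pose([.422,-.272,.2],DOWN); print(monitor.read_time()); snap("w_b1","wrist")
snap("top1","top");snap("scene1","scene")
pickle.dump(D,open("D.pkl","wb"))
for k,P in [("w_h",M),("w_b1",[.422,-.272,.09])]: print(k,proj(D[k],P))
cv2.imwrite("pics/pair.png",np.hstack([cv2.resize(cv2.imread(f"pics/{k}.png"),None,fx=.7,fy=.7) for k in("w_h","w_b1")]))
E
```

```text
2.8417
[ 0.55603369 -0.0475486   0.26364815] [ 0.55590161 -0.04656703  0.26368129]
3.9333
w_h [[272.64540827 201.45574849]]
w_b1 [[271.60327449 214.11832706]]
```

View pics/pair.png

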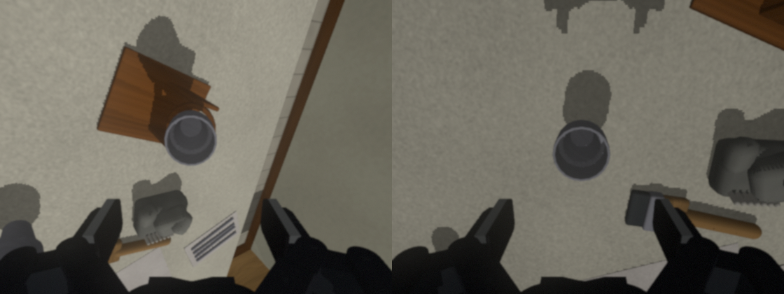

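Wrist views: the holder's rim is centred at about (273,198) and beaker 1's rim at about (270,214). Both are close to where they were predicted. I'll overlay the modelled rims to refine them.

```bash
cat >> h.py <<'E'
def circ(C,ax,r,n=180):
    u=np.cross(ax,[0,1,0]);u/=np.linalg.norm(u);v=np.cross(ax,u);t=np.linspace(0,2*np.pi,n)[:,None]
    return C+r*(np.cos(t)*u+np.sin(t)*v)
def panel(c,curves,ctr,w=100,size=(400,300)):
    h=w*size[1]/size[0]; k=size[0]/w; x0,y0=ctr[0]-w/2,ctr[1]-h/2
    A=np.array([[k,0,-x0*k],[0,k,-y0*k]]); im=cv2.warpAffine(c["pixels"][:,:,::-1].copy(),A,size,flags=cv2.INTER_CUBIC)
    im=np.clip(im*1.6,0,255).astype(np.uint8)
    for P,col in curves:
        q=((proj(c,P)-[x0,y0])*k).round().astype(int); cv2.polylines(im,[q],False,col,1,cv2.LINE_AA)
    return im
E
python3 - <<'E'
from h import *
import pickle
D=pickle.load(open("D.pkl","rb")); Z=np.array([0,0,1.]); B1=np.array([.422,-.272,0]);B2=np.array([.607,.28,0])
G=(0,255,0);Y=(0,255,255)
rim=lambda C,a:[(circ(C,a,.032),G),(circ(C-.04*a,a,.032),Y)]
hc=np.array([.656,-.084,.01]); x=-np.r_[l,0];y=np.cross(Z,x)
base=[(np.array([hc+sx*.085*x+sy*.065*y for sx,sy in[(1,1),(1,-1),(-1,-1),(-1,1),(1,1)]]),G)]
b=lambda B:rim(B+.09*Z,Z)
mk=lambda k,cv,P,w:panel(D[k],cv,proj(D[k],P)[0],w)
H=rim(M,AX)+base
o=np.vstack([np.hstack([mk("w_h",H,M,200),mk("w_b1",b(B1),B1+.09*Z,110)]),
 np.hstack([mk("top1",H,M,90),mk("scene1",b(B2),B2+.07*Z,50)])])
cv2.imwrite("pics/ov.png",o)
E
```

```text
(no output)
```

View pics/ov.png

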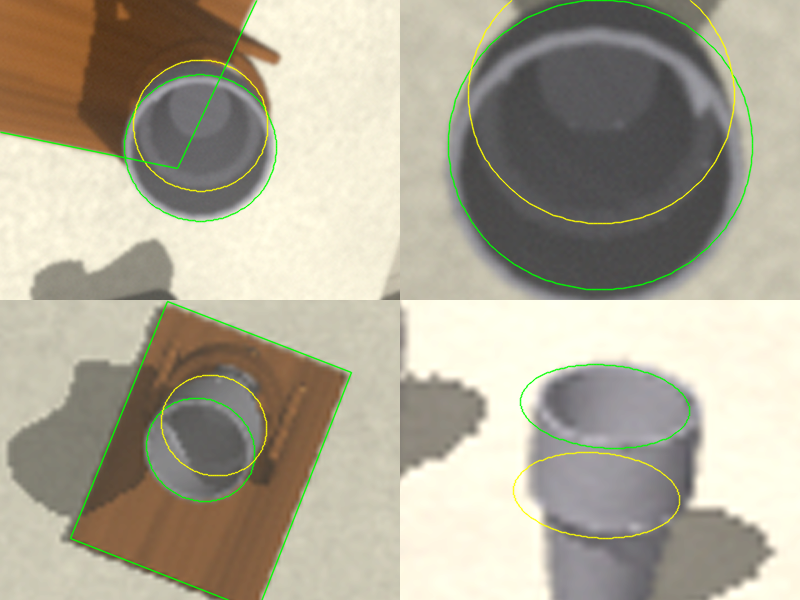

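```bash
cat > fit.py <<'E'
from h import *
import pickle
from scipy.ndimage import map_coordinates
from scipy.optimize import least_squares
def obs(c,C,a,w=7):
    "silhouette points of the rim circle found by the steel/background colour step"
    im=c["pixels"].astype(float); s=(im[:,:,0]-im[:,:,2])/(im.sum(2)+30)*100
    P=circ(C,a,.032,240)[:-1]; q=proj(c,P); cen=q.mean(0)
    o=np.vstack([proj(c,circ(C-.04*a,a,.032,60)),proj(c,circ(C-.04*a,a,.0265,60)),proj(c,circ(C-.09*a,a,.0195,60))]).astype(np.float32)
    hull=cv2.convexHull(o); tan=np.roll(q,-1,0)-np.roll(q,1,0); nrm=np.c_[-tan[:,1],tan[:,0]]; nrm/=np.linalg.norm(nrm,axis=1)[:,None]
    nrm*=np.sign(((q-cen)*nrm).sum(1))[:,None]
    t=np.arange(-w,w+.01,.25); idx=[];pts=[]
    for i in range(len(q)):
        if cv2.pointPolygonTest(hull,tuple(map(float,q[i])),True)>-2.5: continue
        X=q[i]+t[:,None]*nrm[i]; p=map_coordinates(s,[X[:,1],X[:,0]],order=1)
        lo,hi=p[:6].mean(),p[-6:].mean()
        if hi-lo<3: continue
        k=np.argmax(p>(lo+hi)/2); idx.append(i);pts.append(X[k])
    return np.array(pts)
def fit(views,C,a,free=(1,1,0)):
    C=np.array(C,float); f=np.array(free,bool)
    for _ in range(4):
        O=[(c,obs(c,C,a)) for c in views]
        def res(x):
            K=C.copy();K[f]=x; r=[]
            for c,p in O:
                if len(p)<8: continue
                q=proj(c,circ(K,a,.032,721)); d=np.linalg.norm(p[:,None]-q[None],axis=2); 
                sg=np.sign(np.linalg.norm(p-q.mean(0),axis=1)-np.linalg.norm(q[d.argmin(1)]-q.mean(0),axis=1))
                r.append(d.min(1)*sg)
            return np.concatenate(r)
        s=least_squares(res,C[f],loss="soft_l1",f_scale=.5,diff_step=1e-4); C[f]=s.x
    r=res(s.x); return C,[len(p) for _,p in O],np.sqrt(np.mean(r**2)),np.median(r)
if __name__=="__main__":
    D=pickle.load(open("D.pkl","rb")); Z=np.array([0,0,1.])
    for n,ks,C,a in [("H",["w_h","top1","scene1"],M,AX),("B1",["w_b1"],[.422,-.272,.09],Z),("B2",["top1","scene1"],[.607,.28,.09],Z)]:
        for v in [[k] for k in ks]+([ks] if len(ks)>1 else []): print(n,v,*[np.round(z,4) for z in fit([D[k] for k in v],C,a)])
        print(n,"free z",*[np.round(z,4) for z in fit([D[k] for k in ks],C,a,(1,1,1))])
E
python3 fit.py
```

```text
H ['w_h'] [ 0.6301 -0.0745  0.149 ] [146] 0.355 -0.0409
H ['top1'] [ 0.6303 -0.0733  0.149 ] [115] 0.1227 0.013
H ['scene1'] [ 0.6313 -0.075   0.149 ] [122] 0.1251 -0.005
H ['w_h', 'top1', 'scene1'] [ 0.6307 -0.0749  0.149 ] [145 115 122] 0.4342 -0.0283
H free z [ 0.6306 -0.075   0.1484] [145 115 122] 0.3535 -0.0051
B1 ['w_b1'] [ 0.4209 -0.2773  0.09  ] [145] 0.2915 -0.2512
B1 free z [ 0.4208 -0.2784  0.0877] [139] 0.2143 0.0074
B2 ['top1'] [0.6085 0.2879 0.09  ] [99] 0.1583 -0.0158
B2 ['scene1'] [0.611  0.2836 0.09  ] [180] 1.2281 0.2505
B2 ['top1', 'scene1'] [0.6091 0.2868 0.09  ] [ 99 180] 1.0389 -0.2447
B2 free z [0.6087 0.2884 0.0873] [ 99 180] 1.0074 0.25
```

```bash
python3 - <<'E'
from fit import *
from workcell import robot, planner, cams, order, monitor
D=pickle.load(open("D.pkl","rb")); Z=np.array([0,0,1.])
w=D["w_b1"]; D={k:dict(D[k+"1"],pixels=cv2.imread(f"pics/{k}0.png")[:,:,::-1]) for k in("top","scene")}
E=[fit([D[k]],[.421,-.277,.09],Z) for k in D]+[fit([w],[.421,-.277,.09],Z)]
for e in E: print(*[np.round(z,4) for z in e])
C=np.mean([E[0][0],E[2][0]],axis=0); print(C)
if np.ptp([E[0][0],E[2][0]],axis=0).max()<.004:
    robot.move_linear([C[0],C[1],.2],velocity=.2)
    robot.move_linear([C[0],C[1],.05],velocity=.12)
    robot.grip(.05); print(monitor.read_finger_gap(),monitor.read_finger_force(),monitor.read_eef_pos(),monitor.read_force(),monitor.read_time())
    robot.move_linear([C[0],C[1],.12],velocity=.12)
    print(monitor.read_finger_gap(),monitor.read_finger_force(),monitor.read_force(),monitor.read_time())
    w=cams.read_camera("wrist");s=cams.read_camera("scene")
    pickle.dump((w,s),open("held.pkl","wb"))
    cv2.imwrite("pics/held1.png",np.hstack([w["pixels"][150:,80:480,::-1],panel(s,[],proj(s,[.421,-.277,.15])[0],120,(360,270))]))
E
```

```text
[ 0.4204 -0.2753  0.09  ] [11] 0.1324 0.0211
[ 0.4234 -0.2783  0.09  ] [172] 0.9066 0.25
[ 0.4209 -0.2772  0.09  ] [145] 0.2817 -0.1474
[ 0.42065269 -0.27627777  0.09      ]
0.06372348079067923 63.7300443649292 [ 0.42100368 -0.27666117  0.05111067] [-3.35522874  0.37734715  8.68331484] 6.0833
0.06347751502071221 65.75571835041046 [ 0.19156779  0.45186368 -1.04378255] 6.8167
```

View pics/held1.png

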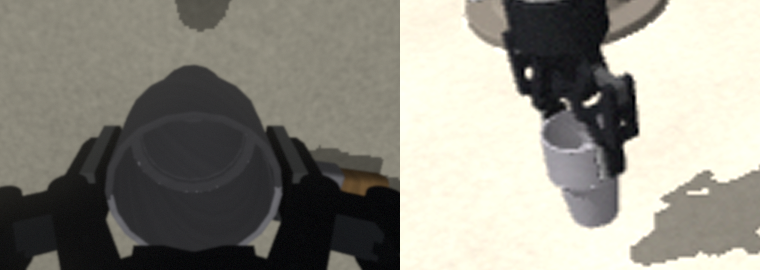

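The beaker hangs straight and is centred between the pads, with the fingertips at about the lower end of the band. I'll insert it now.

```bash
sed -i 's/^M=.*/M=np.array([.6305,-.0748,.149])/' h.py
cat > nest.py <<'E'
from h import *
from workcell import robot, planner, cams, order, monitor
TR=toolrot(-AX,-np.pi/2)
def ax_pos(N): return (monitor.read_eef_pos()-N)@AX
def press(N,fmax=8.8,smax=-.008):
    "N: TCP where the beaker is home at rest. creep along the axis, log depth and force"
    robot.move_linear(N+AX*.012,velocity=.05); robot.dwell(.3)
    f0=monitor.read_force()
    s=.010; 
    while s>smax:
        robot.move_linear(N+AX*s,velocity=.02); robot.dwell(.1)
        f=monitor.read_force()-f0; F=f@AX; lat=np.linalg.norm(f-F*AX)
        print("s %.1f got %.2f mm F %.2f lat %.2f"%(s*1e3,ax_pos(N)*1e3,F,lat))
        if F>fmax or lat>10 or (F>3 and s>.0045): break
        s-=.001 if F<7.5 else .0005
    return s,F
E
python3 - <<'E'
from nest import *
N=M+.001*AX
robot.move_linear(monitor.read_eef_pos()+[0,0,.06],velocity=.2)
robot.move_pose(N+AX*.13,TR); print(monitor.read_time(),monitor.read_eef_pos()-N-AX*.13)
robot.move_linear(N+AX*.04,velocity=.12)
print(press(N),monitor.read_time())
E
```

```text
8.475 [-0.00067076 -0.00143954 -0.00109491]
s 10.0 got 9.95 mm F 0.21 lat 1.05
s 9.0 got 8.99 mm F -0.06 lat 1.18
s 8.0 got 7.99 mm F 1.45 lat 1.44
s 7.0 got 6.99 mm F -0.01 lat 0.91
s 6.0 got 5.97 mm F 0.68 lat 0.93
s 5.0 got 5.00 mm F 0.44 lat 0.98
s 4.0 got 3.99 mm F 0.97 lat 1.11
s 3.0 got 2.98 mm F -0.31 lat 0.14
s 2.0 got 1.98 mm F 0.75 lat 1.02
s 1.0 got 1.00 mm F -0.02 lat 0.67
s 0.0 got 0.14 mm F 4.05 lat 0.44
s -1.0 got -0.96 mm F 5.45 lat 0.31
s -2.0 got -1.96 mm F 5.52 lat 0.73
s -3.0 got -2.98 mm F 6.16 lat 0.51
s -4.0 got -3.98 mm F 7.16 lat 0.89
s -5.0 got -4.92 mm F 7.98 lat 0.79
s -5.5 got -5.42 mm F 7.83 lat 0.65
s -6.0 got -5.88 mm F 9.35 lat 0.92
(-0.006, np.float64(9.353432691839213)) 16.6833
```

```bash
python3 - <<'E'
from nest import *
from fit import *
N=M+.001*AX
robot.move_linear(N+AX*.0001,velocity=.02); robot.dwell(.1); print("F",monitor.read_force()@AX,ax_pos(N))
robot.grip(.085); print(monitor.read_finger_gap(),monitor.read_force())
robot.move_linear(N+AX*.12,velocity=.12); print(monitor.read_time())
w=cams.read_camera("wrist")
robot.move_pose([.609,.287,.22],DOWN); print(monitor.read_time())
v=[cams.read_camera(k) for k in("wrist","top","scene")]
pickle.dump([w]+v,open("n1.pkl","wb"))
T=M+.04*AX
for n,c in zip("w top scene".split(),[w,v[1],v[2]]): print(n,*[np.round(z,4) for z in fit([c],T,AX)])
print(T,*[np.round(z,4) for z in fit([w,v[1],v[2]],T,AX,(1,1,1))])
Z=np.array([0,0,1.])
for z0 in (.09,): print("B2",*[np.round(z,4) for z in fit([v[0]],[.609,.287,z0],Z)],*[np.round(z,4) for z in fit([v[0]],[.609,.287,z0],Z,(1,1,1))])
G=(0,255,0);Y=(0,255,255)
rim=lambda C,a:[(circ(C,a,.032),G),(circ(C-.04*a,a,.032),Y)]
o=np.vstack([np.hstack([panel(c,rim(T,AX)+[(circ(M-.04*AX,AX,.032),Y)],proj(c,M+.02*AX)[0],k) for c,k in((w,200),(v[2],60))]),
 np.hstack([panel(v[1],rim(T,AX),proj(v[1],T)[0],60),panel(v[0],rim(np.array([.609,.287,.09]),Z),proj(v[0],[.609,.287,.09])[0],200)])])
cv2.imwrite("pics/n1.png",o)
E
```

```text
F 2.9027811498371316 4.4768518406781196e-05
0.08492551342432479 [ 0.03067885  0.36006457 -0.88411925]
18.7417
20.0667
w [ 0.6072 -0.0656  0.1818] [155] 0.6506 -0.2979
top [ 0.6077 -0.0655  0.1818] [117] 0.1344 0.0067
scene [ 0.6093 -0.0667  0.1818] [122] 0.5881 -0.0553
[ 0.60904332 -0.06667629  0.18176608] [ 0.6084 -0.0669  0.1804] [153 117 122] 0.4358 0.0034
B2 [0.6081 0.2862 0.09  ] [139] 0.2766 -0.09 [0.6081 0.2857 0.0889] [139] 0.2202 -0.0521
```

View pics/n1.png

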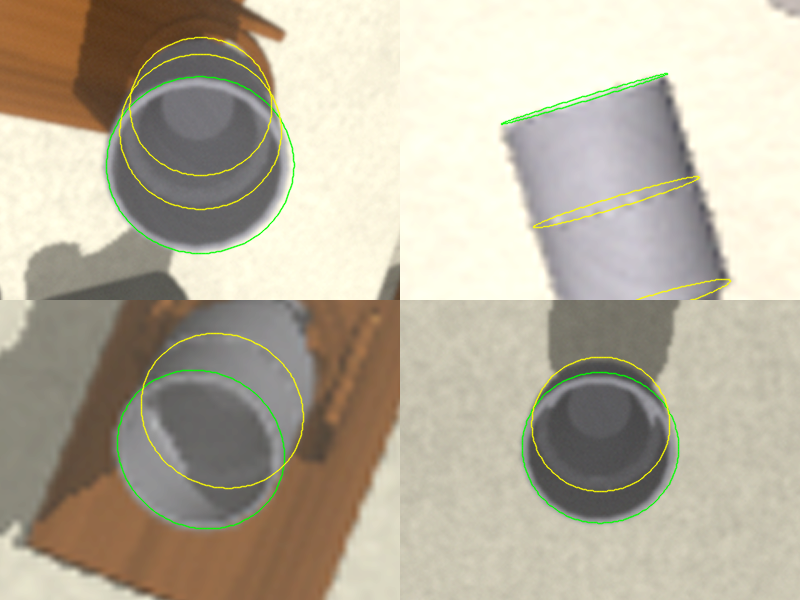

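The first beaker is home: in the scene view its shoulder and the rim below form one continuous band at the predicted ellipses. The second beaker matches (0.608, 0.286).

```bash
python3 - <<'E'
from nest import *
C=[.6082,.2862]; N=M+.041*AX
robot.move_linear([*C,.15],velocity=.15)
robot.move_linear([*C,.05],velocity=.1)
robot.grip(.05); p=monitor.read_eef_pos(); print(monitor.read_finger_gap(),p,monitor.read_force())
robot.move_linear([*C,.25],velocity=.2); print(monitor.read_force(),monitor.read_finger_gap())
robot.move_pose(N+AX*.13,TR); print(monitor.read_time(),monitor.read_eef_pos()-N-AX*.13)
robot.move_linear(N+AX*.04,velocity=.12)
print(press(N),monitor.read_time())
E
```

```text
0.06288401504712932 [0.6085696  0.28683845 0.05126843] [-1.40546196 -0.20582775  5.18100192]
[ 0.67568925 -0.91724177 -1.37547612] 0.06279469095127974
24.7333 [0.00107872 0.00109734 0.00068851]
s 10.0 got 9.96 mm F 0.12 lat 0.72
s 9.0 got 8.99 mm F -0.51 lat 1.12
s 8.0 got 7.98 mm F 0.25 lat 0.67
s 7.0 got 6.99 mm F 0.24 lat 0.78
s 6.0 got 5.99 mm F 0.88 lat 1.66
s 5.0 got 4.99 mm F -0.17 lat 0.68
s 4.0 got 3.99 mm F -0.37 lat 1.10
s 3.0 got 2.98 mm F -0.52 lat 1.02
s 2.0 got 1.98 mm F 0.36 lat 1.30
s 1.0 got 0.97 mm F 0.36 lat 1.34
s 0.0 got 0.08 mm F 2.80 lat 1.10
s -1.0 got -0.96 mm F 4.43 lat 0.80
s -2.0 got -1.98 mm F 4.80 lat 1.98
s -3.0 got -2.98 mm F 5.40 lat 0.86
s -4.0 got -3.96 mm F 6.33 lat 0.93
s -5.0 got -4.98 mm F 7.10 lat 1.22
s -6.0 got -5.94 mm F 7.75 lat 1.61
s -6.5 got -6.43 mm F 7.51 lat 1.33
s -7.0 got -6.88 mm F 8.59 lat 1.88
s -7.5 got -7.37 mm F 8.33 lat 2.27
(-0.008000000000000002, np.float64(8.333447833201626)) 33.6417
```

```bash
python3 - <<'E'
from nest import *
from fit import *
N=M+.041*AX
robot.move_linear(N+AX*.0001,velocity=.02); robot.dwell(.1); print(ax_pos(N))
robot.grip(.085); robot.move_linear(N+AX*.10,velocity=.12)
w=cams.read_camera("wrist")
robot.move_pose([.5,.25,.3],DOWN); print(monitor.read_time())
v=[w]+[cams.read_camera(k) for k in("top","scene")]
T=M+.08*AX
for c in v: print(*[np.round(z,4) for z in fit([c],T,AX)])
print(T,*[np.round(z,4) for z in fit(v,T,AX,(1,1,1))])
G=(0,255,0);Y=(0,255,255)
cu=lambda o:[(circ(M+(.08-o)*AX,AX,.032),G if o==0 else Y) for o in(0,.04,.08)]
sm=cv2.resize(v[2]["pixels"][:,:,::-1],(400,300))
o=np.vstack([np.hstack([panel(v[0],cu(0),proj(v[0],T)[0],250),panel(v[2],cu(0)[:1],proj(v[2],M+.04*AX)[0],80)]),np.hstack([panel(v[1],cu(0),proj(v[1],T)[0],80),sm])])
cv2.imwrite("pics/n2.png",o)
E
```

```text
1.625111553585978e-06
36.8083
[ 0.5846 -0.0559  0.2145] [134] 1.1112 -0.8814
[ 0.5864 -0.0573  0.2145] [120] 0.3104 0.0101
[ 0.5883 -0.0586  0.2145] [108] 0.4373 0.0264
[ 0.58758663 -0.05855259  0.21453216] [ 0.5869 -0.0586  0.2123] [135 119 107] 0.7265 0.2505
```

View pics/n2.png

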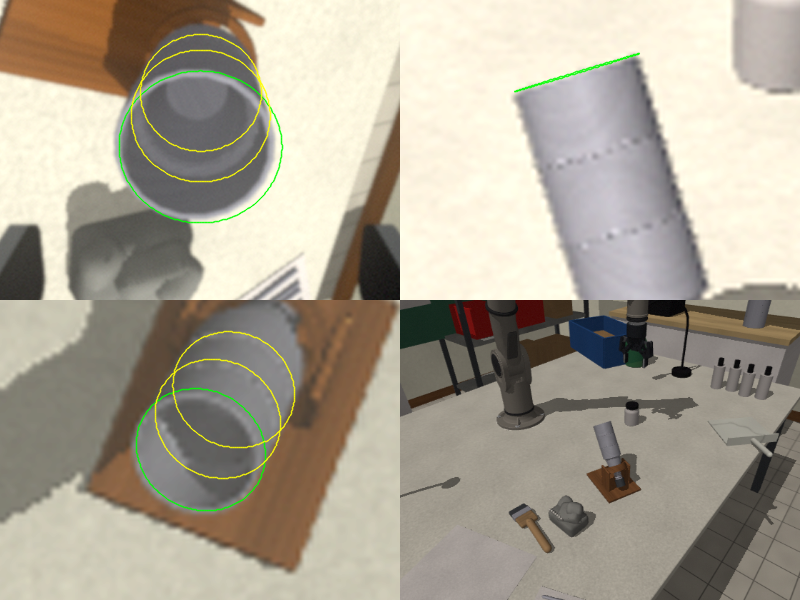

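The scene view shows all three beakers as one straight stack, with both seams closed and the bands aligned. The jar, fossil and brush are where they were, and the arm is clear, so I'm handing in.

```bash
python3 -c "
from workcell import order
print(order.hand_in())"
```

```text
the job is handed in; nothing more can be done
None
```

Both loose beakers are nested home in the holder's beaker as one concentric stack, pressed about 6 mm and 7–7.5 mm and eased back before release; the bystanders were left alone, and the job was handed in at about 37 s.

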